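# Walk the heavy cash box into its counter dock

## Robot

A 7-joint arm with a two-finger parallel gripper is mounted at the origin on a cart in front of the work surface, level with it; the furniture and walls round the work are solid. World frame = base frame: x ahead of the robot, y to its left, z up, the work surface at z = 0. Lengths are in m, angles in rad, forces in N, time in s.
With the tool pointing down it reaches from about 0.425 to 0.925 m from the base axis. Payload 6.8 kg.
Tool frame: the origin (TCP) lies at the very end of the fingers, on their centre line; the grasp point (between the pads) lies 19 mm behind it; z points along the fingers, y is the line along which they close (so a half turn about z gives the same grasp; the last joint's range is limited). The gripper opens to 85 mm and grips with 20 to 120 N. Pads are 22 mm wide; open, the fingers measure 114 mm over their backs; the gripper's body (76 mm by 85 mm) begins 54 mm behind the grasp point. The pads swing forward as they close: fully open they stand 13 mm farther back than shut.
Start: joints at [1.101, 0.477, 0.022, 1.555, -0.011, 1.109, -0.083], TCP at [0.239, -0.631, 0.205] pointing down, gripper open.
Joint ranges: [-2.96, 2.96], [-0.34, 2.1], [-1.41, 1.46], [0.24, 2.44], [-1.37, 4.51], [0.17, 1.92], [-2.96, 2.96]. Speed limits (rad/s): [2.39, 2.39, 3.14, 3.14, 3.14, 3.14, 3.14].

## Interface

Orientations are given as a rotation vector (axis times angle).
In Python, from bench import r gives the robot as it stands.
- The arm moves only by the tool play_rows, never from a script. Its argument "targets" is text: rows parted by semicolons, each of 5 numbers parted by spaces: the closure, from -1 (fully open) to 1 (shut), then the shift along the tool's x, y, z in m, then the turn about the tool's z in rad. In form: gripper dx dy dz spin; .... A call has 1 to 8 rows; each row is the pose to reach, as a shift and turn from the pose commanded when the call began, along the tool's axes at that moment; what a row does not reach only later rows make up. A row lasts 1/12 s, in which the tool goes at most 41.7 mm and 7.16 degrees, less where a joint would pass 70% of its speed; a pose out of reach is approached as far as the arm can. A call with a gripper value outside its range is refused whole. The fingers move at their own pace and stop on an object; "squeeze" is the grip in N (left out, the last holds). Time passes only in rows, so rows that repeat a pose let the fingers close. It gives the time, the measured TCP pose, the force, the opening and the grip force at its end, in the units of the state.
- r.get_obs(): the state, without advancing time (a new reading comes with each control period).
- r.grab_frame(name): name is "scene" or "top" or "wrist"; returns the picture (420x560x3 uint8, red, green, blue); there is no depth.
- r.camera_info(name): a dict with "fov_y" (degrees; the focal length in pixels is half the picture's height over the tangent of half this angle, whatever the lens; pixels are square), "cx", "cy" (the principal point, pixels), "k1" (the pictures are not rectified: a ray, as slopes to the right and down, at radius r is drawn at 1 + k1 r^2 times it, then the intrinsics apply), "position" and "rotation" of the camera in the world. Camera axes: x right, y down, z forward; pixel columns grow to the right and rows downward; lengths in m; the calibration is good to about 2 mm. A picture is of the moment at which its call begins: read the wrist's pose just before it. camera_info takes no time and is no camera call; for the wrist camera it gives the pose at the moment of the call.
- r.hand_in(): hands the job in; it is judged then, once.
The state is a dict: "clock": time; "joints": joint angles; "qvel": joint speeds; "tau": joint torques, N m; "tcp_pos": TCP position; "orientation": TCP orientation; "contact_force": force on the tool from outside, world axes, zero at the start; "moment": the same for the moment, N m; "grip_width": finger opening in m; "gripper_force": force on a finger pad.
Only numpy, scipy, OpenCV 4.12 (cv2) and the standard library are available. Lean on these libraries where they do the work, as an engineer would, in place of code of your own. Each camera call takes 0.05 s, during which the arm holds its last target. There are 200 camera calls.

## Task

Park the heavy cash box in the security dock behind it, without lifting it: walk it across the counter by pushing its near corners forward in turn, first the left one, then the right, then the left again and so on, each of these first three pushes swinging it about ten degrees past square with the dock. Finish with it square and flush against both rubber bumpers, with the dock's sprung hook snapped shut on the steel eye at the back of the box; do not disturb the oil filter, tape measure and yellow carton beside it.

Things in the scene. Friction and masses are not known exactly. Their poses are not given: they have to be found in the camera images.
- cash_box: Dark steel cash box, shut, 165 deep (x) x 204 wide (y) x 82 high, flat bail handle on top to 85; about 1.5 kg. Origin: centre of its underside, 3 mm above the counter on four slippery glides (x +-50, y +-35). +x to its rear (the dock), +y to its left seen from the robot. Pushed near one corner it pivots near its other side: a swing of 0.35 rad advances its centre about 30 mm.
- near_left (a point): Left end of the near face of the cash box, at mid-height of a smooth black slippery rub pad, the place to push: 86 mm before the box's origin, 102 mm to its left, 45 mm above its underside. The flat pad is 62 mm wide (40 to 102 mm from the box's middle), 15 to 75 mm above the underside. Pushing it forward turns the box clockwise seen from above.
- near_right (a point): The same on the rub pad at the right end of the near face (102 mm to the right). Pushing it turns the box anticlockwise.
- eye (a point): Middle of the level 8 mm steel bar of the staple-shaped eye on the rear of the cash box: 107 mm behind the box's origin, 35 mm above the counter. The bar is 90 mm long across the box, with a rigid arm at each end, 30 mm off the rear wall (the wall is 77 mm behind the origin).
- dock: Fixed dock: dark steel rail 210 mm wide, two black rubber bumpers (22 mm across, at y +-85, 22 high up) facing the robot, a yellow snap hook 14 thick, 60 high between them; 52 deep. Origin: on the counter in the plane of the bumper faces, mid-way. +x away from the robot into the dock, +y left. Box home: axes agree, box origin at x = -77 mm, y = 0 (15 mm either side is fine), eye at x = +30.
- dock_diag (a point): The dock's origin again, with its axes turned by 45 degrees anticlockwise seen from above. Only for measuring which way the box is swung.
- gate (a joint): Sprung gate of the snap hook, hanging from a level hinge 9 mm behind the dock's origin, 49 mm up. 0 = shut, grows to 1.35 rad as the eye presses it inward with 2 to 6 N. The eye meets it about 27 mm before the box is home and passes it about 5 mm before home; the gate then springs shut in front of the eye's bar.
- filter_mid (a point): Bystander: white and orange oil filter standing upright, 69 mm diameter, 94 high; centre, half-way up.
- tape_mid (a point): Bystander: yellow tape measure with black disc, 34 x 80 x 60 high; centre, half-way up.
- carton_mid (a point): Bystander: small yellow carton 85 x 60 x 42 high; centre, half-way up.
There are look-alikes about, which are no part of the job. Of the things like the dock, leave any that is purple; of the rest the smaller one is meant.

How it is judged:
On the way, in this order (a step that is already met when the one before it is completed fails the run):
1. left corner walked forward: the box is swung clockwise past square (angle between the x axis of cash_box and the x axis of dock_diag, either way round above 0.905 rad), for 0.1 s.
2. right corner walked forward: the box is swung anticlockwise past square and has advanced (angle between the x axis of cash_box and the x axis of dock_diag, either way round below 0.665 rad and x of cash_box in the frame of dock above -0.182 m), for 0.1 s.
3. left corner again: swung clockwise past square, not yet in the hook (angle between the x axis of cash_box and the x axis of dock_diag, either way round above 0.905 rad and x of eye in the frame of dock below 0.018 m), for 0.1 s.
At the end, for the whole second after the job is handed in: The cash box stands on the counter with its rear wall within 5 mm of the bumpers, square to the dock within 0.05 rad and centred within 22 mm, at rest, the eye inside the hook and the gate shut (under 0.12 rad) (x of cash_box in the frame of dock above -0.082 m and y of eye in the frame of dock between -0.022 and 0.022 m and angle between the x axis of cash_box and the x axis of dock, either way round below 0.05 rad and x of eye in the frame of dock above 0.022 m and value of joint gate below 0.12 rad and angle between cash_box's own z axis and vertical below 0.05 rad and height (world z) of cash_box below 0.008 m and linear speed of cash_box below 0.01 m/s); the robot touches nothing.
It fails at once if the box is lifted or tipped (height (world z) of cash_box above 0.02 m or angle between cash_box's own z axis and vertical above 0.2 rad).
It fails at once if a bystander is disturbed (20 mm) (distance of any of filter_mid, tape_mid, carton_mid from where it was at the start of the episode above 0.02 m).
It also fails if it takes over 51 s, if anything falls off the work surface, if the arm or the gripper's body presses on something with over 40 N, if the wrist force passes 120 N, or if a joint passes its speed limit or range.

## Working session

There is one attempt and no reset: what is moved stays moved. The work goes in short steps, Python scripts to look and compute and a tool call to move; the robot and the scene stay as the last step left them, time stands still between calls to the robot, and variables do not carry over. Pictures are saved under pics/ and viewed, at most 10 in all, crops included, and the job is handed in when it is done.

Besides the shell and the picture viewer there is one more tool, called after "Request:" as name(argument=value, ...), one argument or row to a line, values as JSON. play_rows: Moves the arm, as the interface text tells. Its arguments: {"type":"object","properties":{"targets":{"type":"string"},"squeeze":{"type":"number"}},"required":["targets"]}

```bash
mkdir -p pics
cat > h.py <<'E'
import numpy as np, cv2
from bench import r
def info(n):
    c=r.camera_info(n); f=210/np.tan(np.radians(c['fov_y'])/2)
    return c,f
def rotm(c):
    R=np.array(c['rotation'],float)
    return R if R.shape==(3,3) else cv2.Rodrigues(R)[0]
def ray(c,uv):
    f=210/np.tan(np.radians(c['fov_y'])/2)
    K=np.array([[f,0,c['cx']],[0,f,c['cy']],[0,0,1.]])
    d=cv2.undistortPoints(np.array([[uv]],float),K,np.array([0,0,0,0.]))[0,0]
    x=d.copy()
    for _ in range(30): x=d/(1+c['k1']*(x@x))
    return rotm(c)@np.array([x[0],x[1],1])
def onplane(c,uv,z):
    d=ray(c,uv);p=np.array(c['position']);return p+d*(z-p[2])/d[2]
def proj(c,P):
    f=210/np.tan(np.radians(c['fov_y'])/2)
    q=rotm(c).T@(np.array(P)-np.array(c['position']));s=q[:2]/q[2]
    s=s*(1+c['k1']*(s@s));return s*f+[c['cx'],c['cy']]
def save(n,name):
    im=r.grab_frame(n);cv2.imwrite('pics/'+name,im[:,:,::-1]);return im
E
python3 - <<'E'
from h import *
a=save('top','top0.png');b=save('scene','scene0.png')
cv2.imwrite('pics/both.png',cv2.resize(np.vstack([a,b])[:,:,::-1],None,fx=.71,fy=.71))
print(r.camera_info('top'),r.camera_info('scene'));o=r.get_obs();print(o['tcp_pos'],o['orientation'],o['clock'])
E
```

```text
{'fov_y': 57.0724034252109, 'cx': 272.2173698492126, 'cy': 212.41799618979095, 'k1': 0.016931812709257962, 'position': array([0.45340383, 0.01573745, 1.10182747]), 'rotation': array([-2.16046148,  2.17980688, -0.06007203])} {'fov_y': 55.18431018932199, 'cx': 276.14873924289316, 'cy': 206.7688253701926, 'k1': -0.05798762258529714, 'position': array([-0.08667883,  0.87470563,  0.73529905]), 'rotation': array([-0.76796735,  2.39868382, -1.32106543])}
[ 0.23873126 -0.6307833   0.20404525] [-3.08878459e+00 -5.65040613e-01  6.36776832e-04] 0.1
```

View pics/top0.png

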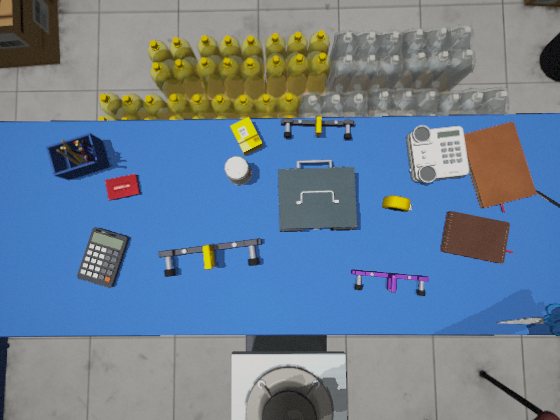

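View pics/scene0.png

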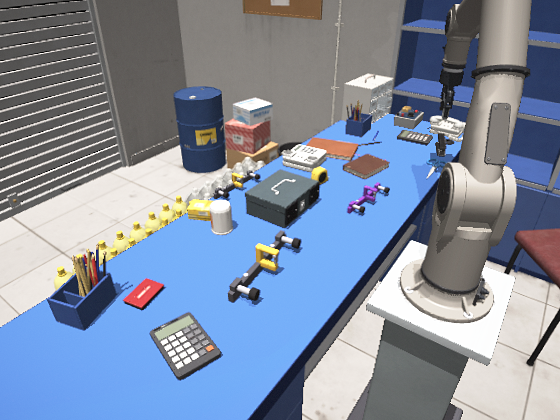

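The top view (up = +x, left = +y) shows the cash box at (317,199), with the filter at (237,170), carton at (246,134) and tape at (397,203). There are three dock-like things: yellow-hook docks at (318,127) and (210,253), and a purple one at (390,281). The one at (318,127) fits: it is not purple, it is the smaller of the two yellow ones, and it stands behind the box. I'll confirm it in a crop.

Run:
```python
from h import *
a=cv2.imread('pics/top0.png');c=r.camera_info('top')
cv2.imwrite('pics/crop0.png',cv2.resize(a[105:245,220:420],None,fx=4,fy=4,interpolation=cv2.INTER_CUBIC))
hsv=cv2.cvtColor(a,cv2.COLOR_BGR2HSV)
# non-blue inside box window
m=((hsv[...,1]<140)).astype(np.uint8)
w=np.zeros_like(m);w[150:240,262:372]=1
m=cv2.morphologyEx(m*w,cv2.MORPH_OPEN,np.ones((11,11)))
cs,_=cv2.findContours(m,cv2.RETR_EXTERNAL,cv2.CHAIN_APPROX_NONE)
k=max(cs,key=cv2.contourArea);print(cv2.boundingRect(k));rc=cv2.minAreaRect(k);bp=cv2.boxPoints(rc);print(rc)
for p in bp: print(p,onplane(c,p,.082))
for n,p,z in [('filter',(237,164),.094),('tape',(397,203),.06),('carton',(246,134),.042)]: print(n,onplane(c,p,z))
```

```text
(278, 167, 79, 64)
((316.97894287109375, 198.4698028564453), (62.43597412109375, 77.75931549072266), 88.83085632324219)
[277.47043 168.05162] [0.65256805 0.0241092  0.082     ]
[355.21353 166.46501] [ 0.65414192 -0.18255723  0.082     ]
[356.48746 228.88799] [ 0.48823946 -0.18182165  0.082     ]
[278.74435 230.4746 ] [0.48582232 0.02225522 0.082     ]
filter [0.66241651 0.13111609 0.094     ]
tape [ 0.55759878 -0.29592602  0.06      ]
carton [0.75794523 0.11169695 0.042     ]
```

View pics/crop0.png

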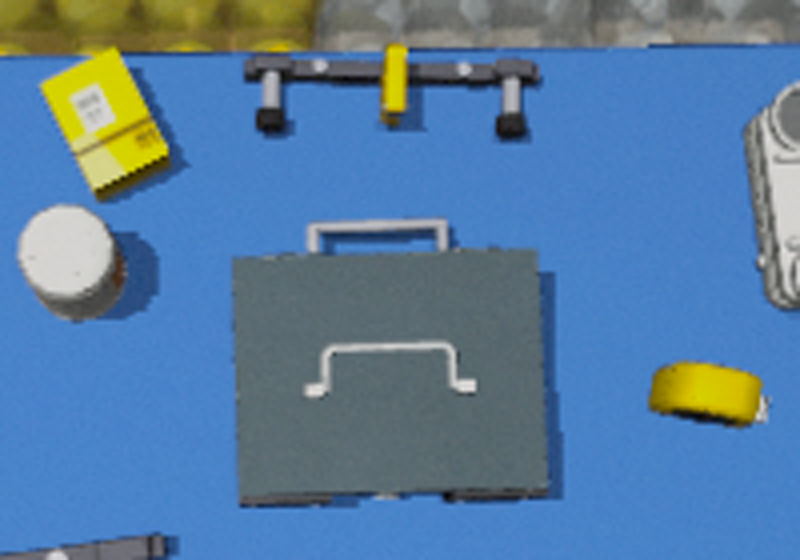

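The crop confirms it: two black bumpers at about (270,125) and (511,128) and a yellow hook at (395,85), directly behind the box's eye bar. Next I compute the dock frame.

Run:
```python
from h import *
c=r.camera_info('top')
u=lambda x,y:(220+x/4-.4,105+y/4-.4)
for z,ry in ((.033,121),(.011,132)):
    L=onplane(c,u(270,ry),z);R=onplane(c,u(511,ry+4),z);print(L,R,np.arctan2(R[0]-L[0],L[1]-R[1]))
print('rail ends',onplane(c,u(246,68),.04),onplane(c,u(540,73),.04))
print('hook tip',onplane(c,u(393,126),.02),onplane(c,u(395,45),.06))
print('eye',onplane(c,u(308,226),.039),onplane(c,u(447,223),.039))
print('bigdock',onplane(c,(264,241),.03),onplane(c,(254,265),.03),'purple',onplane(c,(428,295),.03),onplane(c,(355,290),.03))
```

```text
[ 0.75639829 -0.00346016  0.033     ] [ 0.75093243 -0.17222582  0.033     ] -0.032375911252193496
[ 0.75459315 -0.00376882  0.011     ] [ 0.7490539 -0.1759194  0.011    ] -0.032165639158468505
rail ends [0.79250378 0.01308528 0.04      ] [ 0.78556941 -0.19191505  0.04      ]
hook tip [ 0.75513571 -0.09104689  0.02      ] [ 0.80059476 -0.08939492  0.06      ]
eye [ 0.67987558 -0.02898785  0.039     ] [ 0.68068392 -0.12542924  0.039     ]
bigdock [0.45870097 0.06369128 0.03      ] [0.39294957 0.09169635 0.03      ] purple [ 0.30974984 -0.37925774  0.03      ] [ 0.32368847 -0.18356226  0.03      ]
```

Request:
play_rows(
  targets="1 0.01 -0.04 0 0.12; 1 0.02 -0.08 0 0.24; 1 0.02 -0.12 0 0.362; 1 0.02 -0.16 0 0.362; 1 0.02 -0.20 0 0.362; 1 0.02 -0.24 0 0.362; 1 0.02 -0.28 0 0.362; 1 0.02 -0.32 0 0.362",
  squeeze=40,
)

```text
clock: 0.77
tcp_pos: [0.1434, -0.3229, 0.2044]
orientation: [-3.141, 0.0, 0.001]
contact_force: [0.4, 0.8, 0.3]
grip_width: -0.0002
gripper_force: 0.0
```

Request:
play_rows(
  targets="1 0.028 -0.03 0 0; 1 0.056 -0.06 0 0; 1 0.084 -0.09 0 0; 1 0.112 -0.12 0 0; 1 0.140 -0.15 0 0; 1 0.168 -0.18 0 0; 1 0.196 -0.21 0 0; 1 0.224 -0.24 0 0",
)

```text
clock: 1.43
tcp_pos: [0.3692, -0.0832, 0.205]
orientation: [3.141, -0.001, 0.001]
contact_force: [1.1, -1.4, 0.2]
grip_width: 0.0
gripper_force: 0.0
```

Request:
play_rows(
  targets="1 0.025 -0.03 0 0; 1 0.050 -0.06 0.01 0; 1 0.073 -0.083 0.03 0; 1 0.073 -0.083 0.07 0; 1 0.073 -0.083 0.11 0; 1 0.073 -0.083 0.15 0; 1 0.073 -0.083 0.17 0; 1 0.073 -0.083 0.17 0",
)

```text
clock: 2.1
tcp_pos: [0.4375, -0.0021, 0.0309]
orientation: [-3.141, -0.001, 0.014]
contact_force: [0.7, 0.4, -0.1]
grip_width: 0.0
gripper_force: 0.0
```

Request:
play_rows(
  targets="1 0.02 0 0 0; 1 0.032 0 0 0; 1 0.038 0 0 0; 1 0.044 0 0 0; 1 0.050 0 0 0; 1 0.056 0 0 0; 1 0.062 0 0 0; 1 0.062 0 0 0",
)

```text
clock: 2.77
tcp_pos: [0.5051, -0.0019, 0.0353]
orientation: [-3.141, 0.001, -0.003]
contact_force: [-1.4, 0.4, 0.3]
grip_width: -0.0
gripper_force: 0.5
```

```bash
cat >> h.py <<'E'
D=np.array([.7525,-.089]);DY=-.032
def look(name=None):
    im=r.grab_frame('top');c=r.camera_info('top')
    if name: cv2.imwrite('pics/'+name,cv2.resize(im[100:250,220:420,::-1],None,fx=4,fy=4))
    hsv=cv2.cvtColor(im,cv2.COLOR_RGB2HSV)
    m=(hsv[...,1]<140).astype(np.uint8)   # lid: least-squares lines on the rear edge and the two sides
    g=((hsv[...,1]<130)&(hsv[...,2]>60)&(hsv[...,2]<135)).astype(np.uint8)
    w=np.zeros_like(g);w[105:245,262:380]=1
    g=cv2.morphologyEx(g*w,cv2.MORPH_OPEN,np.ones((9,9)))
    k=max(cv2.findContours(g,cv2.RETR_EXTERNAL,cv2.CHAIN_APPROX_NONE)[0],key=cv2.contourArea)
    P=np.array([onplane(c,p,.082)[:2] for p in k[:,0].astype(float)])
    # rear edge: for each y bin max x
    b=np.round(P[:,1]/.004);E=np.array([P[b==i][P[b==i][:,0].argmax()] for i in np.unique(b)])
    # keep points inside the lid's ends, robust
    lo,hi=P[:,1].min()+.035,P[:,1].max()-.035
    E=E[(E[:,1]>lo)&(E[:,1]<hi)]
    v=cv2.fitLine(E.astype(np.float32),cv2.DIST_HUBER,0,1e-4,1e-4).ravel()
    if v[1]<0: v[:2]*=-1
    yaw=np.arctan2(-v[0],v[1]);X=np.array([np.cos(yaw),np.sin(yaw)]);Y=np.array([-X[1],X[0]])
    rear=v[2:]@X; s=P@Y; deep=P@X>rear-.07; s=s[deep]
    cen=X*(rear-.0825)+Y*(s.min()+s.max())/2
    q=cen-D; ex=np.array([np.cos(DY),np.sin(DY)]);ey=np.array([-ex[1],ex[0]])
    e=q+X*.107
    o=r.get_obs()
    print('cen',cen.round(4),'yaw',yaw.round(4),'width',(s.max()-s.min()).round(4),'| rel yaw %.3f x %.4f y %.4f eye %.4f %.4f'%(yaw-DY,q@ex,q@ey,e@ex,e@ey),'tcp',np.round(o['tcp_pos'],4),'t',o['clock'])
    print('near_left@.08',(cen-.086*X+.08*Y).round(4),'near_right',(cen-.086*X-.08*Y).round(4))
E
python3 -c "
from h import *
look('p1.png')"
```

```text
cen [ 0.5826 -0.0835] yaw -0.16 width 0.2031 | rel yaw -0.128 x -0.1700 y 0.0001 eye -0.0639 -0.0136 tcp [ 0.5049 -0.0021  0.0353] t 2.8167
near_left@.08 [0.5105 0.0092] near_right [ 0.485  -0.1488]
```

View pics/p1.png

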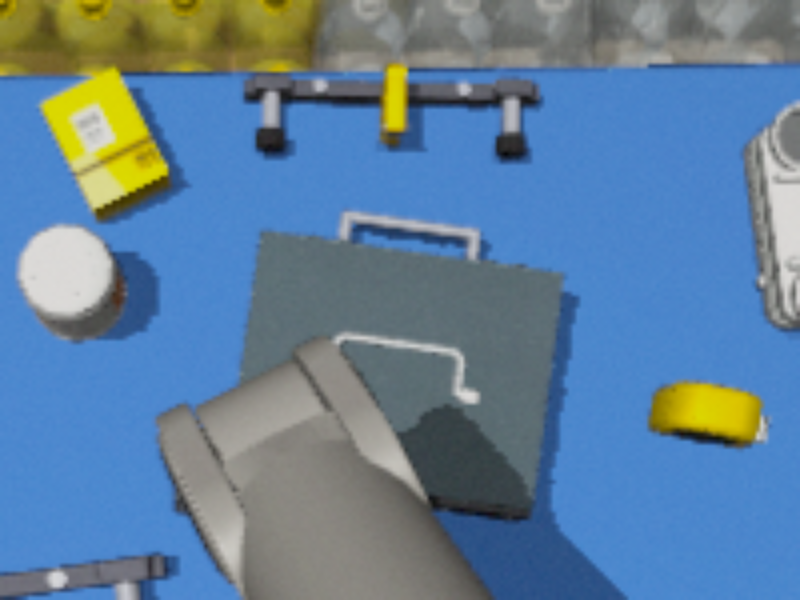

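The box has swung clockwise to about -0.13 rad relative to the dock (eye bar now at (410,235) in the crop), and the bystanders are untouched. It needs a touch more before I go to the right corner.

Request:
play_rows(
  targets="1 0.004 0 0 0; 1 0.007 0 0 0; 1 0.007 0 0 0; 1 0.007 0 0 0; 1 -0.02 0.0 0 0; 1 -0.05 0.02 0 0; 1 -0.05 0.06 0 0; 1 -0.05 0.10 0 0",
)

```text
clock: 3.48
tcp_pos: [0.4531, -0.1022, 0.0354]
orientation: [3.141, 0.007, 0.002]
contact_force: [2.1, 0.4, 1.0]
grip_width: 0.0001
gripper_force: 0.0
```

```bash
python3 -c "
from h import *
look()"
```

```text
cen [ 0.5862 -0.0849] yaw -0.1876 width 0.2032 | rel yaw -0.156 x -0.1663 y -0.0012 eye -0.0606 -0.0178 tcp [ 0.4531 -0.1131  0.0352] t 3.5333
near_left@.08 [0.5166 0.0097] near_right [ 0.4868 -0.1474]
```

Request:
play_rows(
  targets="1 0 0.03 0 0; 1 0.005 0.053 0 0; 1 0.015 0.055 0 0; 1 0.023 0.055 0 0; 1 0.030 0.055 0 0; 1 0.037 0.055 0 0; 1 0.044 0.055 0 0; 1 0.051 0.055 0 0",
)

```text
clock: 4.2
tcp_pos: [0.5042, -0.1561, 0.0345]
orientation: [-3.142, -0.002, 0.003]
contact_force: [-4.7, -1.5, -0.2]
grip_width: -0.0002
gripper_force: 2.0
```

Request:
play_rows(
  targets="1 0.006 0 0 0; 1 0.012 0 0 0; 1 0.012 0 0 0",
)

```text
clock: 4.45
tcp_pos: [0.5183, -0.1566, 0.0351]
orientation: [-3.141, -0.001, -0.003]
contact_force: [0.1, -0.4, -1.0]
grip_width: 0.0
gripper_force: 0.2
```

```bash
python3 -c "
from h import *
look()"
```

```text
cen [ 0.6036 -0.083 ] yaw 0.0514 width 0.2031 | rel yaw 0.083 x -0.1490 y 0.0012 eye -0.0424 0.0101 tcp [ 0.5183 -0.1565  0.0352] t 4.5
near_left@.08 [ 0.5136 -0.0075] near_right [ 0.5218 -0.1673]
```

Request:
play_rows(
  targets="1 0.006 0 0 0; 1 0.012 0 0 0; 1 0.012 0 0 0; 1 0.012 0 0 0; 1 -0.02 0 0 0; 1 -0.045 -0.02 0 0; 1 -0.045 -0.06 0 0; 1 -0.045 -0.10 0 0",
)

```text
clock: 5.17
tcp_pos: [0.4708, -0.0576, 0.0352]
orientation: [3.141, -0.008, 0.002]
contact_force: [1.7, 1.1, -0.0]
grip_width: 0.0001
gripper_force: 0.0
```

```bash
python3 -c "
from h import *
look()"
```

```text
cen [ 0.6106 -0.0817] yaw 0.1302 width 0.2035 | rel yaw 0.162 x -0.1421 y 0.0028 eye -0.0365 0.0201 tcp [ 0.4724 -0.0463  0.0361] t 5.2167
near_left@.08 [ 0.5149 -0.0135] near_right [ 0.5357 -0.1721]
```

Request:
play_rows(
  targets="1 0 -0.03 0 0; 1 0.010 -0.05 0 0; 1 0.024 -0.05 0 0; 1 0.032 -0.05 0 0; 1 0.039 -0.05 0 0; 1 0.046 -0.05 0 0; 1 0.053 -0.05 0 0; 1 0.060 -0.05 0 0",
)

```text
clock: 5.88
tcp_pos: [0.5305, -0.0077, 0.0344]
orientation: [3.141, -0.002, -0.004]
contact_force: [-4.0, 0.7, 0.1]
grip_width: -0.0
gripper_force: 2.0
```

Request:
play_rows(
  targets="1 0.006 0 0 0; 1 0.012 0 0 0; 1 0.012 0 0 0",
)

```text
clock: 6.13
tcp_pos: [0.5451, -0.0071, 0.035]
orientation: [-3.141, 0.001, -0.003]
contact_force: [0.0, -0.5, -0.4]
grip_width: 0.0001
gripper_force: 0.3
```

```bash
python3 -c "
from h import *
look()"
```

```text
cen [ 0.627  -0.0836] yaw -0.1058 width 0.2029 | rel yaw -0.074 x -0.1256 y 0.0014 eye -0.0189 -0.0065 tcp [ 0.5451 -0.0072  0.0351] t 6.1833
near_left@.08 [0.5499 0.005 ] near_right [ 0.5331 -0.1541]
```

Request:
play_rows(
  targets="1 0.006 0 0 0; 1 0.013 0 0 0; 1 0.013 0 0 0; 1 0.013 0 0 0; 1 -0.02 0 0 0; 1 -0.045 0.02 0 0; 1 -0.045 0.06 0 0; 1 -0.045 0.10 0 0",
)

```text
clock: 6.85
tcp_pos: [0.4978, -0.1069, 0.0355]
orientation: [3.141, 0.007, 0.002]
contact_force: [2.0, -0.7, 0.3]
grip_width: -0.0001
gripper_force: 0.0
```

```bash
python3 -c "
from h import *
look()"
```

```text
cen [ 0.6349 -0.0862] yaw -0.1755 width 0.2032 | rel yaw -0.144 x -0.1177 y -0.0010 eye -0.0118 -0.0163 tcp [ 0.4976 -0.1188  0.0352] t 6.9
near_left@.08 [0.5641 0.0076] near_right [ 0.5362 -0.1499]
```

Request:
play_rows(
  targets="1 0 -0.04 0 0; 1 0 -0.08 0 0; 1 0.02 -0.1 0 0; 1 0.04 -0.1 0 0; 1 0.054 -0.1 0 0; 1 0.060 -0.1 0 0; 1 0.064 -0.1 0 0; 1 0.064 -0.1 0 0",
)

```text
clock: 7.57
tcp_pos: [0.562, -0.0071, 0.0346]
orientation: [-3.142, 0.001, 0.001]
contact_force: [-0.4, 0.3, 0.1]
grip_width: -0.0002
gripper_force: 0.5
```

Request:
play_rows(
  targets="1 0 0 0 0; 1 0 0 0 0; 1 -0.03 0 0 0; 1 -0.06 0.02 0 0; 1 -0.06 0.06 0 0; 1 -0.06 0.10 0 0; 1 -0.06 0.14 0 0; 1 -0.06 0.15 0 0",
)

```text
clock: 8.23
tcp_pos: [0.5015, -0.1656, 0.0352]
orientation: [3.137, -0.014, 0.001]
contact_force: [-0.7, -0.6, 0.1]
grip_width: 0.0001
gripper_force: 0.0
```

```bash
python3 -c "
from h import *
look()"
```

```text
cen [ 0.6376 -0.0873] yaw -0.1932 width 0.204 | rel yaw -0.161 x -0.1149 y -0.0020 eye -0.0093 -0.0191 tcp [ 0.5017 -0.1649  0.0351] t 8.2833
near_left@.08 [0.5686 0.0077] near_right [ 0.5379 -0.1493]
```

Request:
play_rows(
  targets="1 0.010 0 0 0; 1 0.018 0 0 0; 1 0.025 0 0 0; 1 0.032 0 0 0; 1 0.039 0 0 0; 1 0.046 0 0 0; 1 0.050 0 0 0; 1 0.050 0 0 0",
)

```text
clock: 8.95
tcp_pos: [0.5518, -0.1562, 0.0341]
orientation: [-3.141, -0.002, 0.005]
contact_force: [-3.0, -0.3, -1.5]
grip_width: 0.0002
gripper_force: 1.6
```

Request:
play_rows(
  targets="1 0 0 0 0; 1 -0.03 0 0 0; 0 -0.06 -0.02 0 0; -1 -0.06 -0.06 0 0; -1 -0.06 -0.068 0.005 0; -1 -0.06 -0.068 0.005 0.016; -1 -0.06 -0.068 0.005 0.032; -1 -0.06 -0.068 0.005 0.032",
)

```text
clock: 9.62
tcp_pos: [0.4936, -0.0896, 0.0302]
orientation: [3.141, -0.053, 0.003]
contact_force: [-0.1, -0.2, 0.7]
grip_width: 0.0722
gripper_force: 0.0
```

```bash
python3 -c "
from h import *
look()
print(r.get_obs()['grip_width'],r.get_obs()['orientation'])"
```

```text
cen [ 0.6453 -0.0885] yaw -0.049 width 0.2018 | rel yaw -0.017 x -0.1071 y -0.0029 eye -0.0001 -0.0047 tcp [ 0.4934 -0.09    0.0302] t 9.6667
near_left@.08 [ 0.5634 -0.0043] near_right [ 0.5555 -0.1641]
0.079112087509978 [ 3.14073241e+00 -5.28499556e-02  1.97839821e-03]
```

Request:
play_rows(
  targets="-1 0.03 0 0 0; -1 0.045 0 0 0; -1 0.052 0 0 0; -1 0.058 0 0 0; -1 0.063 0 0 0; -1 0.068 0 0 0; -1 0.072 0 0 0; -1 0.076 0 0 0",
)

```text
clock: 10.33
tcp_pos: [0.5616, -0.0927, 0.028]
orientation: [3.139, -0.053, -0.02]
contact_force: [-13.5, 0.3, 4.2]
grip_width: 0.0852
gripper_force: 6.7
```

```bash
python3 -c "
from h import *
look('p2.png')"
```

```text
cen [ 0.6514 -0.088 ] yaw -0.0397 width 0.2025 | rel yaw -0.008 x -0.1010 y -0.0022 eye 0.0060 -0.0031 tcp [ 0.5626 -0.0926  0.0281] t 10.3833
near_left@.08 [ 0.5687 -0.0046] near_right [ 0.5623 -0.1645]
```

View pics/p2.png

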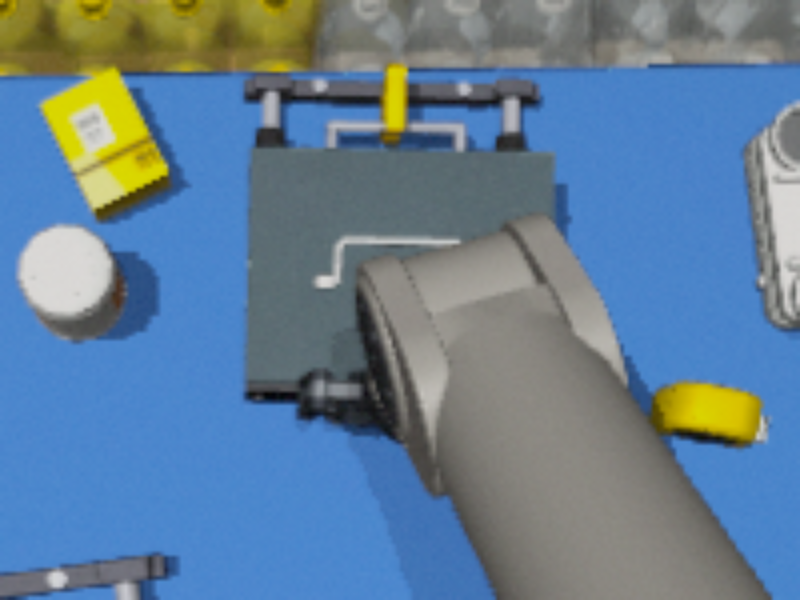

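The box is square with its eye bar (395,130) at the hook, and there is a small gap left to the bumpers. I keep pushing with both fingers.

Request:
play_rows(
  targets="-1 0.004 0 0 0; -1 0.008 0 0 0; -1 0.011 0 0 0; -1 0.014 0 0 0; -1 0.017 0 0 0; -1 0.020 0 0 0; -1 0.020 0 0 0; -1 0.020 0 0 0",
)

```text
clock: 11.05
tcp_pos: [0.5774, -0.093, 0.0266]
orientation: [3.139, -0.055, -0.032]
contact_force: [-20.0, 0.2, 4.6]
grip_width: 0.0855
gripper_force: 9.9
```

```bash
python3 -c "
from h import *
look()"
```

```text
cen [ 0.6679 -0.0867] yaw -0.0404 width 0.2001 | rel yaw -0.008 x -0.0847 y -0.0004 eye 0.0223 -0.0013 tcp [ 0.5774 -0.093   0.0266] t 11.1
near_left@.08 [ 0.5852 -0.0033] near_right [ 0.5787 -0.1632]
```

Request:
play_rows(
  targets="-1 0.003 0 0 0; -1 0.006 0 0 0; -1 0.009 0 0 0; -1 0.012 0 0 0; -1 0.015 0 0 0; -1 0.015 0 0 0; -1 0.015 0 0 0",
)

```text
clock: 11.68
tcp_pos: [0.5764, -0.0961, 0.0221]
orientation: [3.135, -0.066, -0.08]
contact_force: [-52.2, -0.4, 14.5]
grip_width: 0.0852
gripper_force: 26.1
```

```bash
python3 -c "
from h import *
look()"
```

```text
cen [ 0.668  -0.0868] yaw -0.0355 width 0.2002 | rel yaw -0.003 x -0.0846 y -0.0005 eye 0.0224 -0.0009 tcp [ 0.5765 -0.0961  0.0222] t 11.7333
near_left@.08 [ 0.5849 -0.0038] near_right [ 0.5792 -0.1637]
```

The box has stopped dead at 52 N, most likely flush on the bumpers. I back off and check the hook.

Request:
play_rows(
  targets="-1 -0.015 0 0 0; -1 -0.03 0 0 0; -1 -0.06 0 0 0; -1 -0.09 0 0 0; -1 -0.12 0 -0.02 0; -1 -0.14 0 -0.06 0; -1 -0.14 0 -0.1 0; -1 -0.14 0 -0.1 0",
)

```text
clock: 12.4
tcp_pos: [0.4655, -0.0885, 0.1359]
orientation: [3.138, -0.051, 0.013]
contact_force: [1.8, -0.5, -0.0]
grip_width: 0.0852
gripper_force: 0.0
```

```bash
python3 -c "
from h import *
look()
a=r.grab_frame('top')[100:170,260:380,::-1];b=r.grab_frame('scene')[150:240,180:300,::-1]
cv2.imwrite('pics/p3.png',np.vstack([cv2.resize(x,None,fx=4,fy=4,interpolation=cv2.INTER_CUBIC) for x in (a,b)])[:600])
cv2.imwrite('pics/w.png',r.grab_frame('wrist')[:,:,::-1])"
```

```text
cen [ 0.6674 -0.0881] yaw -0.0407 width 0.2034 | rel yaw -0.009 x -0.0851 y -0.0018 eye 0.0219 -0.0028 tcp [ 0.4653 -0.0888  0.1337] t 12.45
near_left@.08 [ 0.5848 -0.0047] near_right [ 0.5782 -0.1645]
```

View pics/p3.png

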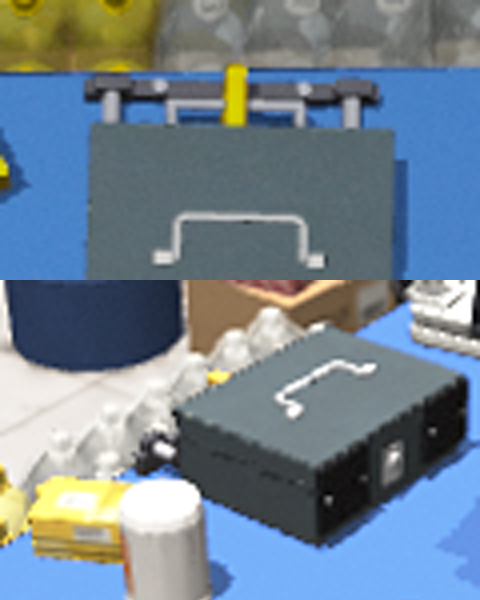

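The box is square and centred on the dock, with the bumpers hidden behind its rear edge and the eye bar (row ~103) behind the hook mouth. One number check on the eye's depth.

Run:
```python
from h import *
c=r.camera_info('top');a=r.grab_frame('top');g=a.astype(int).mean(2)
ex=np.array([np.cos(DY),np.sin(DY)])
for col in (307,311,325,329):
    s=g[118:131,col]; print(col,s.round().astype(int))
for row in (124.5,125,125.5,126): 
    p=onplane(c,(318,row),.037)[:2]; print(row,((p-D)@ex).round(4))
```

```text
307 [127 129 104  99 102 100  99 180 157 106 113  62  70]
311 [123 131 111  98 104  98  97 178 160 108 113  58  72]
325 [127 130 117 101 103  99  99 176 185 125  79  61  69]
329 [125 132 114  99 101  98  92 149 186 139 124  57  59]
124.5 0.031
125 0.0296
125.5 0.0282
126 0.0267
```

```bash
python3 -c "
from bench import r
print(r.hand_in())"
```

```text
the job is handed in; nothing more can be done
None
```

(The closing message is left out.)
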